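# Unlock the board tester and hold its contacts in

### The arm

A 7-joint arm with a two-finger parallel gripper is mounted at the origin on the work surface. World frame = base frame: x ahead of the robot, y to its left, z up, the work surface at z = 0. Lengths are in m, angles in rad, forces in N, time in s.
With the tool pointing down it reaches from about 0.4 to 0.85 m from the base axis. Payload 10.4 kg.
Tool frame: the origin (TCP) lies between the finger pads; the fingertips stand 14 mm ahead of it and the grasp point (between the pads) lies 5 mm behind it; z points along the fingers, y is the line along which they close (so a half turn about z gives the same grasp; the last joint's range is limited). The gripper opens to 87 mm and grips with 3 to 60 N. Pads are 19 mm wide; open, the fingers measure 117 mm over their backs; the gripper's body (75 mm by 190 mm) begins 51 mm behind the grasp point.
Start: joints at [1.154, 0.332, -0.065, 1.46, 0.022, 1.35, -0.088], TCP at [0.24, -0.577, 0.237] pointing down, gripper open.
Joint ranges: [-2.6, 2.6], [-0.5, 2.12], [-1.47, 1.34], [0.16, 2.42], [-1.27, 4.41], [0.06, 2.06], [-2.6, 2.6]. Speed limits (rad/s): [2.22, 2.22, 2.79, 2.79, 3.14, 3.14, 3.14].

### API

Orientations are given as a unit quaternion [x, y, z, w].
In Python, from bench import * gives the robot as it stands.
- The arm moves only by the tool drive_tool, never from a script. Its argument "deltas" is a list of rows, each a list of 7 numbers: the turn, a rotation vector about the tool's x, y, z in degrees, then the shift along the tool's x, y, z in m, then the closure, from -1 (fully open) to 1 (shut). A call has 1 to 12 rows; each row is the pose to reach, as a shift and turn from the pose commanded when the call began, along the tool's axes at that moment; what a row does not reach only later rows make up. A row lasts 1/10 s, in which the tool goes at most 50 mm and 8.59 degrees, less where a joint would pass 70% of its speed; a pose out of reach is approached as far as the arm can. A call with a gripper value outside its range is refused whole. The fingers move at their own pace and stop on an object; "squeeze" is the grip in N (left out, the last holds). Time passes only in rows, so rows that repeat a pose let the fingers close. It gives the time, the measured TCP pose, the force and the opening at its end, in the units of the state.
- read_state(): the state, without advancing time (a new reading comes with each control period).
- camera(name): name is "scene" or "top" or "wrist"; returns (picture, depth): 420x560x3 uint8, red, green, blue; 420x560 float32, m along the optical axis (not along the pixel's ray), 0 where there is no reading.
- camera_params(name): a dict with "K" (3x3 intrinsics, pixels), "R" (3x3) and "t" (3): a world point X has camera coordinates R X + t; the wrist camera has in their place "mount" (4x4, takes a point from camera to tool coordinates, whose origin is the TCP and whose axes are the flange's). Camera axes: x right, y down, z forward; pixel columns grow to the right and rows downward; lengths in m; the calibration is good to about 2 mm. A picture is of the moment at which its call begins: read the wrist's pose just before it. camera_params takes no time and is no camera call.
- close_job(): hands the job in, once; it reports no verdict.
Trained networks look in the newest picture that a camera, given by its name, has taken for a name from the list of things; names that differ only in an ending like _2 or _b are one class to them, and where a whole thing is asked for, a point or a joint stands for the part that bears it (a point fixed in the world has none). Each returns a list of dicts, best first, with "score" (0 to 1); they miss things now and then, are a little off and sometimes report something else, mostly with a low value. They report only what shows in the picture. A call takes as long as a camera call. They do not tell look-alikes from the thing itself.
- outline_of(label, camera): "pixels" (420x560 bool, what is visible of it) and "location" ([column, row] as shares, 0 to 1, of the picture: columns of its width, rows of its height, amid what is visible of it).
- tip_of(label, camera): "location" ([column, row] as shares, 0 to 1, of the picture: columns of its width, rows of its height: a listed point, or the origin of a listed thing).
The state is a dict: "time": time; "joint_positions": joint angles; "joint_vel": joint speeds; "joint_torque": joint torques, N m; "ee_pos": TCP position; "eef_rot": TCP orientation; "ft_force": force on the tool from outside, world axes, zero at the start; "torque": the same for the moment, N m; "width": finger opening in m.
Only numpy, scipy, OpenCV 4.12 (cv2) and the standard library are available. Lean on these libraries where they do the work, as an engineer would, in place of code of your own. Each camera call takes 0.05 s, during which the arm holds its last target. There are 200 camera calls.

### The job

Draw the locking pin up out of the board tester's carriage and park it upright in the notch of the steel pin rest, its flange sitting on top of the block, and let go of it. Only then push the spring-loaded carriage (the one with the upright handle) 15 mm towards the board, so that its index tab stands between the two ribs on the rail, without overrunning them, and finish while still holding it there: it springs back if let go. Leave everything else on the bench where it is.

Things in the scene. Friction and masses are not known exactly. Their poses are not given: they have to be found in the camera images.
- fixture: Board tester fixed to the bench, aluminium base 260 x 110 x 16 mm; origin under its centre, z up, +x = push direction, towards the green board (nothing on it over 34 mm high). Steel carriage 140 x 50 mm, top face 35 mm above the bench, x -115 to +25 mm at the start, between two rails (tops 33 mm high, 26 to 46 mm either side of the centre line).
- carriage (a joint): Carriage travel along the tester's +x, m: 0 = sprung back (start), 0.030 = stop; over 24 mm is an overrun. Spring 4 N at 0, 10 N at 15 mm. The pin blocks it until drawn. A small dark index tab on its +y side (x -55 mm of the tester at the start) is wholly between two 2 mm ribs on the +y rail (inner faces at x -45.5 and -34.5 mm) at 11 to 19 mm of travel.
- handle_mid (a point): Point on the axis of the carriage's upright round black handle, 68 mm above the bench. Handle 20 mm diameter (28 mm foot, up to 44 mm above the bench), top 91 mm above the bench, on the centre line at x -90 mm of the tester, 70 mm behind the locking pin. Moves with the carriage; axes as the tester's.
- pin_head (a point): Middle of the round grip (16 mm diameter, 36 mm tall) of the loose steel locking pin, 60 g, z up. Below the grip a flange, 22 mm diameter, 4 mm thick, underside 22 mm below this point; then the stem, 8 mm diameter, 30 mm long, chamfered. Starts upright in a 10 mm bore through carriage and base, flange on the carriage's top; a lift of 30 mm clears the carriage.
- rest: Pin rest, dark steel block fixed to the bench, 60 x 60 mm, 42 mm high; origin at the centre of its underside, z up. A notch 12 mm wide, through its full height and open at the top, runs along its x axis from its -x side (mouth) to a flat end 4 mm past the block's centre. It stands left or right of the tester.
- notch (a point): Good parking place for the pin's axis, at the level of the block's top (where the flange's underside rests): on the notch's centre line, 22 mm in from the mouth, 12 mm before the notch's flat end; axes as the block's.
- jar: Small closed jar, brownish with a white cap, 52 mm diameter, 70 mm high, origin under its centre; stands on the other side of the tester from the pin rest. Leave alone.
- shell: Black handheld-device housing, 125 x 65 x 18 mm, lying flat, origin under its centre. Leave alone.
- driver: Orange screwdriver, 170 mm, lying. Leave alone.
- board: Spare green circuit board, 70 x 50 mm, lying. Leave alone.
- dish: Small steel screw dish, 76 mm across, 22 mm high, to the right of the tester. Leave alone.
- tweezers: Steel tweezers, 125 mm, lying. Leave alone.
Mind the look-alikes: they are no part of the job. What is shaped like the rest but brown or green is not meant.

How it is judged:
On the way, in this order (a step that is already met when the one before it is completed fails the run):
1. the pin is drawn out of the carriage (z of pin_head in the frame of fixture above 0.086 m and value of joint carriage below 0.005 m), for 0.1 s.
2. the pin is parked in the notch and let go, the carriage not yet pushed (x of pin_head in the frame of rest between -0.025 and 0.005 m and y of pin_head in the frame of rest between -0.005 and 0.005 m and z of pin_head in the frame of rest between 0.06 and 0.068 m and angle between pin_head's own z axis and vertical below 0.14 rad and contact force between the fingers and pin below 0.1 N and value of joint carriage below 0.005 m), for 0.2 s.
3. the carriage is pressed to its mark (value of joint carriage between 0.011 and 0.019 m), for 0.3 s.
At the end, for the whole second after the job is handed in: The robot holds the carriage at 11 to 19 mm of travel, pressing with over 3 N. The untouched pin stands in the notch, upright within 8 degrees, flange on the block's top within 4 mm, axis within 5 mm of the notch's centre line and at least 5 mm in from the mouth (all of step 3 and contact force between any of the fingers, the arm and carriage above 3 N and x of pin_head in the frame of rest between -0.025 and 0.005 m and y of pin_head in the frame of rest between -0.005 and 0.005 m and z of pin_head in the frame of rest between 0.06 and 0.068 m and angle between pin_head's own z axis and vertical below 0.14 rad and contact force between the fingers and pin below 0.1 N); the arm keeps its last pose, push and grip.
It fails at once if the carriage is overrun past 24 mm (value of joint carriage above 0.024 m).
It fails at once if a bystander is moved more than 30 mm (distance of any of jar, shell, driver, board, dish, tweezers from where it was at the start of the episode above 0.03 m).
It also fails if it takes over 51 s, if anything falls off the work surface, if the arm or the gripper's body presses on something with over 40 N, if the wrist force passes 120 N, or if a joint passes its speed limit or range.

## Working session

There is one attempt and no reset: what is moved stays moved. The work goes in short steps, Python scripts to look and compute and a tool call to move; the robot and the scene stay as the last step left them, time stands still between calls to the robot, and variables do not carry over. Pictures are saved under pics/ and viewed, on a budget of 10 in all, crops included, one or two more only if the job needs it, and the job is handed in when it is done.

Besides the shell and the picture viewer there is one more tool, called in YAML: its name, and indented under it one key for each argument. drive_tool: Moves the arm, as the interface text tells. Its arguments: {"type":"object","properties":{"deltas":{"type":"array"},"squeeze":{"type":"number"}},"required":["deltas"]}

```bash
mkdir -p pics; cat > h.py <<'E'
from bench import *
import numpy as np, cv2
from scipy.spatial.transform import Rotation as Ro
def px2w(cam,u,v,d=None,z=None,st=None):
    P=camera_params(cam);K=np.array(P["K"])
    r=np.linalg.inv(K)@[u,v,1]
    if "mount" in P and "R" not in P:
        M=np.array(P["mount"]);R=Ro.from_quat(st["eef_rot"]).as_matrix()
        A=R@M[:3,:3];o=R@M[:3,3]+np.array(st["ee_pos"])
    else:
        A=np.array(P["R"]).T;o=-A@np.array(P["t"])
    q=A@r
    s=d if d is not None else (z-o[2])/q[2]
    return o+s*q
E
python3 - <<'E'
from h import *
s=read_state();print(s)
for c in("scene","top"):
    p,d=camera(c);cv2.imwrite(f"pics/{c}0.png",p[:,:,::-1]);np.save(f"{c}.npy",d);np.save(f"{c}p.npy",p)
    for n,z in(("fixture",0),("handle_mid",.068),("pin_head",.057),("rest",0),("notch",.042),("jar",0),("dish",0)):
        for r in tip_of(n,c)[:4]:
            u,v=np.array(r["location"])*[560,420]
            print(c,n,round(r["score"],2),(int(u),int(v)),px2w(c,u,v,z=z).round(4))
E
```

```text
{'time': 0.0, 'joint_positions': array([ 1.15438291,  0.33285833, -0.06469035,  1.46092695,  0.02159248,
        1.34992246, -0.08851262]), 'joint_vel': array([ 1.15072334e-04,  2.57359271e-04,  6.62272753e-04,  1.17272430e-03,
       -2.81675308e-04, -6.97004501e-04, -4.62347387e-05]), 'joint_torque': array([ 5.11033995e-04, -6.23259044e+01,  2.50446709e-02, -3.89908326e+01,
       -6.13119593e-02,  3.98093252e-02,  1.73330241e-04]), 'ee_pos': array([ 0.23967065, -0.57682004,  0.23576923]), 'eef_rot': array([ 9.80676448e-01,  1.95635377e-01, -1.69468458e-04, -6.89460278e-04]), 'ft_force': array([0.32772597, 0.43930485, 0.3237436 ]), 'torque': array([ 0.03435909,  0.00046517, -0.02339813]), 'width': 0.08695455232088008}
scene fixture 0.75 (311, 242) [0.5985 0.0326 0.    ]
scene handle_mid 0.7 (297, 196) [0.4951 0.057  0.068 ]
scene pin_head 0.43 (311, 217) [0.5765 0.0426 0.057 ]
scene rest 0.86 (128, 235) [ 0.336  -0.3389  0.    ]
scene rest 0.79 (234, 241) [ 0.4954 -0.1257  0.    ]
scene rest 0.76 (185, 223) [ 0.3668 -0.2034  0.    ]
scene rest 0.75 (184, 255) [ 0.4806 -0.249   0.  
[... 178 characters left out ...]
75 (352, 190) [0.4741 0.274  0.    ]
scene dish 0.75 (220, 295) [ 0.6332 -0.229   0.    ]
top fixture 0.84 (260, 180) [0.5916 0.0414 0.    ]
top pin_head 0.45 (255, 184) [0.5673 0.0542 0.057 ]
top rest 0.9 (320, 212) [ 0.4968 -0.14    0.    ]
top rest 0.85 (339, 261) [ 0.3529 -0.1948  0.    ]
top rest 0.77 (359, 218) [ 0.4789 -0.2559  0.    ]
top rest 0.67 (384, 270) [ 0.3287 -0.3279  0.    ]
top notch 0.94 (362, 219) [ 0.4736 -0.2563  0.042 ]
top notch 0.86 (319, 214) [ 0.4854 -0.1306  0.042 ]
top notch 0.82 (391, 268) [ 0.3348 -0.3364  0.042 ]
top notch 0.65 (340, 268) [ 0.3337 -0.1933  0.042 ]
top jar 0.8 (181, 223) [0.4579 0.2733 0.    ]
top dish 0.57 (350, 170) [ 0.6276 -0.232   0.    ]
```

```bash
python3 - <<'E'
import numpy as np,cv2
p=np.load("scenep.npy")[:,:,::-1][150:330,90:400]
cv2.imwrite("pics/scene_c.png",cv2.resize(p,None,fx=2.58,fy=2.58,interpolation=3))
p=np.load("topp.npy")[:,:,::-1][130:310,150:420]
cv2.imwrite("pics/top_c.png",cv2.resize(p,None,fx=2.9,fy=2.9,interpolation=3))
E
```

```text
(no output)
```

View pics/scene_c.png

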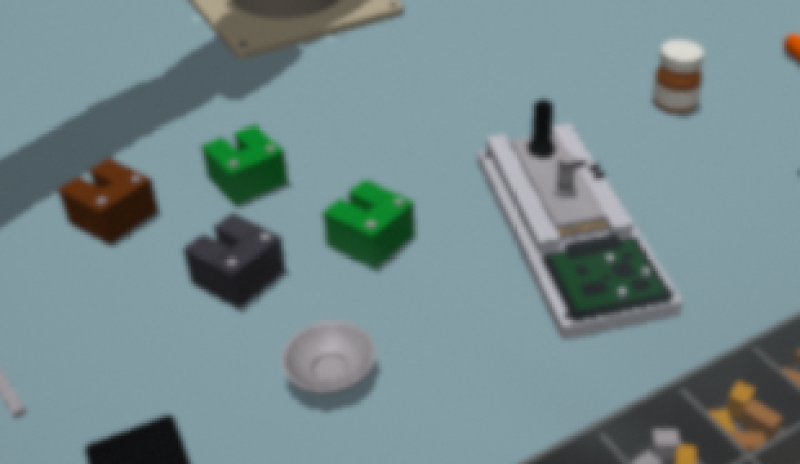

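View pics/top_c.png

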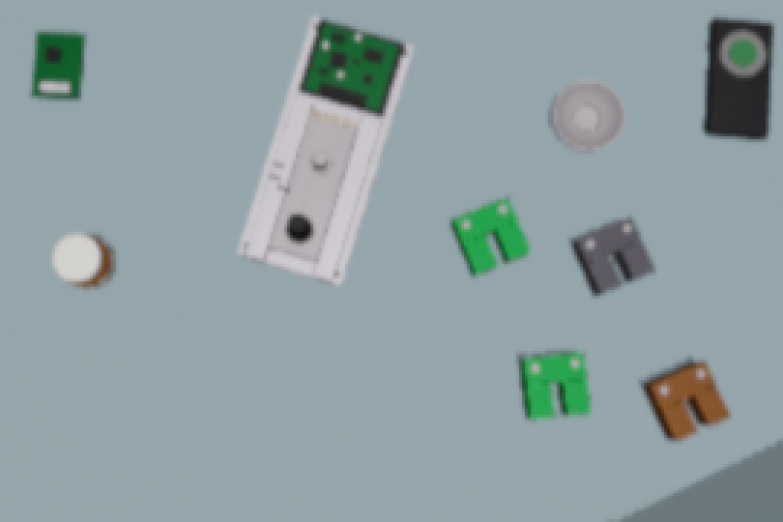

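The dark rest (top crop, about 612,256) stands right of the tester, with its notch mouth facing the robot. The other rests are green or brown look-alikes. The pin is at about (320,162) and the handle at about (298,228). Next I'll take a wrist-camera look over the rest.

```bash
cat >> h.py <<'E'
def row(pos,yaw=None):
    "delta row to reach TCP pos, tool down, tool x at world yaw (deg)"
    s=read_state();R0=Ro.from_quat(s["eef_rot"])
    y0=np.degrees(np.arctan2(*R0.as_matrix()[[1,0],0]))
    if yaw is None: yaw=y0
    R1=Ro.from_euler("z",yaw,degrees=True)*Ro.from_euler("x",180,degrees=True)
    rv=(R0.inv()*R1).as_rotvec(degrees=True);t=R0.inv().apply(np.array(pos)-s["ee_pos"])
    print("pos",s["ee_pos"].round(4),"yaw",y0.round(2),"F",s["ft_force"].round(1),"w",round(s["width"],4),"t",s["time"],"j",s["joint_positions"].round(2));print("row",rv.round(1),t.round(4))
E
python3 - <<'E'
from h import *
print(camera_params("wrist"))
row([.42,-.25,.33],20)
E
```

```text
{'K': array([[353.78501361,   0.        , 279.68845937],
       [  0.        , 353.78501361, 211.3943571 ],
       [  0.        ,   0.        ,   1.        ]]), 'mount': array([[ 5.75272077e-04, -9.60372458e-01, -2.78719232e-01,
         7.74697828e-02],
       [ 9.99999411e-01,  2.95929904e-04,  1.04430831e-03,
         1.41652409e-03],
       [-9.20443581e-04, -2.78719669e-01,  9.60372063e-01,
        -1.48115360e-01],
       [ 0.00000000e+00,  0.00000000e+00,  0.00000000e+00,
         1.00000000e+00]])}
pos [ 0.2398 -0.5772  0.2366] yaw 22.56 F [ 0.6 -0.2  0.2] w 0.0867 t 0.8 j [ 1.15  0.33 -0.06  1.46  0.02  1.35 -0.09]
row [ 0.  -0.   2.6] [ 0.2919 -0.233  -0.0934]
```

drive_tool:
  deltas:
    - [0,0,2.6,0.336,-0.209,-0.05,-1]
    - [0,0,2.6,0.336,-0.209,-0.05,-1]
    - [0,0,2.6,0.336,-0.209,-0.05,-1]
    - [0,0,2.6,0.336,-0.209,-0.05,-1]
    - [0,0,2.6,0.336,-0.209,-0.05,-1]
    - [0,0,2.6,0.336,-0.209,-0.05,-1]
    - [0,0,2.6,0.336,-0.209,-0.05,-1]
    - [0,0,2.6,0.336,-0.209,-0.05,-1]
    - [0,0,2.6,0.336,-0.209,-0.05,-1]
    - [0,0,2.6,0.336,-0.209,-0.05,-1]
    - [0,0,2.6,0.336,-0.209,-0.05,-1]
    - [0,0,2.6,0.336,-0.209,-0.05,-1]

```text
time: 2.0
ee_pos: [0.4691, -0.2566, 0.2864]
eef_rot: [0.985, 0.172, -0.0, 0.0]
ft_force: [-0.5, -0.1, -1.1]
width: 0.087
```

```bash
cat >> h.py <<'E'
def shot(name,labels):
    s=read_state();p,d=camera("wrist");cv2.imwrite(f"pics/{name}.png",p[:,:,::-1]);np.savez(f"{name}.npz",p=p,d=d,pos=s["ee_pos"],rot=s["eef_rot"])
    print(s["ee_pos"].round(4),np.linalg.norm(s["joint_vel"]).round(4))
    for n,z in labels:
        for r in tip_of(n,"wrist")[:3]:
            u,v=np.array(r["location"])*[560,420]
            print(n,round(r["score"],2),(int(u),int(v)),px2w("wrist",u,v,z=z,st=s).round(4))
    return s,p,d
E
python3 - <<'E'
from h import *
s,p,d=shot("w1",[("rest",0),("notch",.042),("pin_head",.057)])
row([.57,.048,.28],-15)
E
```

```text
[ 0.4691 -0.2566  0.2864] 0.0051
rest 0.94 (205, 244) [ 0.3478 -0.1984  0.    ]
rest 0.76 (187, 116) [ 0.497  -0.1325  0.    ]
rest 0.75 (283, 163) [ 0.4833 -0.2578  0.    ]
notch 0.7 (278, 176) [ 0.4732 -0.2561  0.042 ]
notch 0.67 (195, 262) [ 0.3407 -0.1973  0.042 ]
notch 0.65 (295, 302) [ 0.3308 -0.3288  0.042 ]
pos [ 0.4696 -0.2559  0.2865] yaw 19.89 F [-0.5 -0.3 -0.4] w 0.087 t 2.2 j [ 0.72  0.13 -0.34  1.61  0.04  1.41 -0.84]
row [ 0.   0.  34.9] [ 0.1978 -0.2515  0.0065]
```

View pics/w1.png

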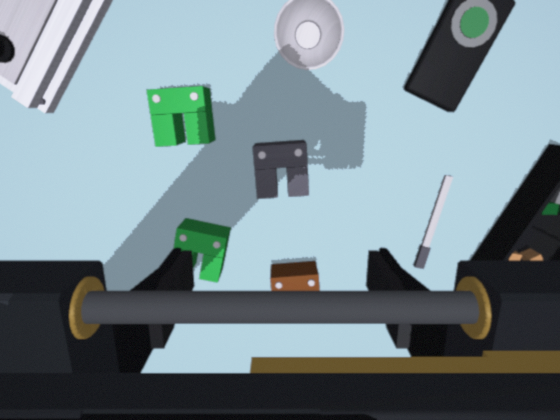

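The dark rest is at (280,168) in the wrist view, with its notch running down the picture from about (281,197). The tweezers and shell are clear of it. I'll fit its pose from depth, and go to the pin.

```bash
cat >> h.py <<'E'
def cloud(f,u0,u1,v0,v1):
    a=np.load(f+".npz");P=camera_params("wrist");K=np.array(P["K"]);M=np.array(P["mount"])
    v,u=np.mgrid[v0:v1,u0:u1];d=a["d"][v0:v1,u0:u1]
    c=np.stack([(u-K[0,2])*d/K[0,0],(v-K[1,2])*d/K[1,1],d],-1)
    w=Ro.from_quat(a["rot"]).apply((c.reshape(-1,3)@M[:3,:3].T+M[:3,3])).reshape(c.shape)+a["pos"]
    return w,a["p"][v0:v1,u0:u1]
E
python3 - <<'E'
from h import *
w,p=cloud("w1",240,320,130,210)
z=w[...,2];print(np.percentile(z,[1,5,50,90,97,99]).round(4))
m=(z>.037)&(z<.047);q=w[m][:,:2]
r=cv2.minAreaRect((q*1000).astype(np.float32));print(r,m.sum(),np.median(z[m]))
# notch: optimise block pose by template in a block frame
yaw=np.radians(np.arange(-30,31,90)[:0])
from scipy.optimize import minimize
allq=w.reshape(-1,3);
g=allq[:,2]; top=((g>.036)).astype(float)
def f(x):
    c,s_=np.cos(x[2]),np.sin(x[2]);e=allq[:,:2]-x[:2]
    a=c*e[:,0]+s_*e[:,1];b=-s_*e[:,0]+c*e[:,1]
    sg=lambda t:1/(1+np.exp(-np.clip(t/.0008,-50,50)))
    blk=sg(.03-abs(a))*sg(.03-abs(b));n=sg(.004-a)*sg(.006-abs(b))
    return ((blk*(1-n)-top)**2).sum()
best=min((minimize(f,[.483,-.257,np.radians(t)],method="Nelder-Mead",options=dict(xatol=1e-5,initial_simplex=np.array([.483,-.257,np.radians(t)])+np.vstack([np.zeros(3),np.diag([.006,.006,.15])]))) for t in(-5,10,20,30)),key=lambda o:o.fun)
x=best.x;print(best.fun,x[:2].round(4),np.degrees(x[2]).round(2),"notch",(x[:2]-.008*np.array([np.cos(x[2]),np.sin(x[2])])).round(4))
E
```

```text
[-0.0018 -0.0012  0.0009  0.0425  0.0433  0.0442]
((479.7694396972656, -255.90731811523438), (60.22618865966797, 60.00983810424805), 23.821428298950195) 2538 0.04192128068525476
111.08233173931018 [ 0.4791 -0.2561] 23.7 notch [ 0.4718 -0.2593]
```

drive_tool:
  deltas:
    - [0,0,35,0.19,-0.257,0.0,-1]
    - [0,0,35,0.19,-0.257,0.0,-1]
    - [0,0,35,0.19,-0.257,0.0,-1]
    - [0,0,35,0.19,-0.257,0.0,-1]
    - [0,0,35,0.19,-0.257,0.0,-1]
    - [0,0,35,0.19,-0.257,0.0,-1]
    - [0,0,35,0.19,-0.257,0.0,-1]
    - [0,0,35,0.19,-0.257,0.0,-1]
    - [0,0,35,0.19,-0.257,0.0,-1]
    - [0,0,35,0.19,-0.257,0.0,-1]
    - [0,0,35,0.19,-0.257,0.0,-1]

```text
time: 3.3
ee_pos: [0.5607, 0.0495, 0.2865]
eef_rot: [0.991, -0.132, 0.0, 0.0]
ft_force: [0.5, 0.1, 0.2]
width: 0.0871
```

```bash
python3 - <<'E'
from h import *
s,p,d=shot("w2",[("handle_mid",.068),("pin_head",.057),("fixture",0)])
row([.57,.048,.14],-15)
E
```

```text
[0.5607 0.0495 0.2865] 0.0054
handle_mid 0.67 (282, 240) [0.5001 0.0622 0.068 ]
pin_head 0.74 (283, 174) [0.569  0.0425 0.057 ]
fixture 0.77 (284, 148) [0.59   0.0347 0.    ]
pos [0.5607 0.0504 0.2866] yaw -15.11 F [ 0.2 -0.   0.8] w 0.0874 t 3.5 j [ 0.3   0.22 -0.55  1.53  0.11  1.43 -2.09]
row [ 0.  -0.  -0.1] [ 9.500e-03 -1.000e-04  1.466e-01]
```

View pics/w2.png

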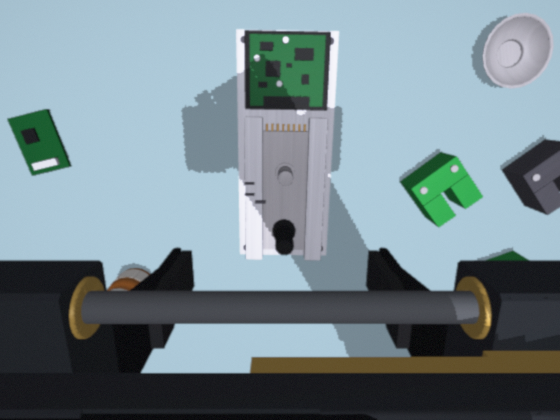

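The tester runs nearly straight up the picture: pin at (284,174), handle top at about (284,232), tab at (260,201). Depth will refine these.

```bash
python3 - <<'E'
from h import *
w,p=cloud("w2",235,345,25,262)
z=w[...,2]
ctr=lambda q:((q.min(0)+q.max(0))/2).round(4)
X=w[...,0]
for n,m in(("pin",(abs(z-.075)<.004)&(X>.54)),("handle",(abs(z-.091)<.004)&(X<.53))):
    q=w[m];print(n,m.sum(),np.median(q[:,2]).round(4),q.mean(0).round(4),ctr(q))
m=(z>.012)&(z<.04);r=cv2.minAreaRect((w[m][:,:2]*1000).astype(np.float32));print(r)
E
```

```text
pin 188 0.0748 [0.5689 0.0409 0.0747] [0.5686 0.0409 0.074 ]
handle 253 0.0904 [0.5022 0.06   0.0902] [0.5017 0.0603 0.0896]
((587.4048461914062, 35.38726806640625), (110.24028778076172, 260.7938232421875), 73.94523620605469)
```

drive_tool:
  deltas:
    - [0,0,0.9,0.0099,0.0072,0.04,-1]
    - [0,0,0.9,0.0099,0.0072,0.08,-1]
    - [0,0,0.9,0.0099,0.0072,0.12,-1]
    - [0,0,0.9,0.0099,0.0072,0.14,-1]
    - [0,0,0.9,0.0099,0.0072,0.16,-1]
    - [0,0,0.9,0.0099,0.0072,0.18,-1]
    - [0,0,0.9,0.0099,0.0072,0.2,-1]
    - [0,0,0.9,0.0099,0.0072,0.22,-1]
    - [0,0,0.9,0.0099,0.0072,0.229,-1]
    - [0,0,0.9,0.0099,0.0072,0.229,-1]
    - [0,0,0.9,0.0099,0.0072,0.229,-1]

```text
time: 4.6
ee_pos: [0.5689, 0.0417, 0.0583]
eef_rot: [0.99, -0.139, 0.0, -0.0]
ft_force: [-0.5, -0.8, 0.1]
width: 0.087
```

```bash
python3 - <<'E'
from h import *
row([.5684,.0409,.057],-16.05)
E
```

```text
pos [0.5689 0.0417 0.0583] yaw -15.95 F [-0.5 -0.8  0.1] w 0.087 t 4.6 j [ 0.27  0.43 -0.51  1.77  0.24  1.   -2.18]
row [-0.  -0.   0.1] [-0.0003  0.0009  0.0013]
```

Close, with a moderate grip.

drive_tool:
  deltas:
    - [0,0,0,0,0.0008,0.001,0.3]
    - [0,0,0,0,0.0008,0.001,1]
    - [0,0,0,0,0.0008,0.001,1]
    - [0,0,0,0,0.0008,0.001,1]
    - [0,0,0,0,0.0008,0.001,1]
    - [0,0,0,0,0.0008,0.001,1]
    - [0,0,0,0,0.0008,0.001,1]
    - [0,0,0,0,0.0008,0.001,1]
  squeeze: 25

```text
time: 5.4
ee_pos: [0.5682, 0.0409, 0.0565]
eef_rot: [0.99, -0.139, 0.0, 0.0]
ft_force: [-0.0, -0.7, -0.1]
width: 0.031
```

drive_tool:
  deltas:
    - [0,0,0,0,0,0,1]
    - [0,0,0,0,0,0,1]
    - [0,0,0,0,0,0,1]
    - [0,0,0,0,0,0,1]
    - [0,0,0,0,0,0,1]
    - [0,0,0,0,0,0,1]

```text
time: 6.0
ee_pos: [0.5683, 0.0409, 0.0566]
eef_rot: [0.99, -0.139, 0.0, 0.0]
ft_force: [-0.3, 0.6, -0.1]
width: 0.0155
```

drive_tool:
  deltas:
    - [0,0,0,0,0,-0.004,1]
    - [0,0,0,0,0,-0.01,1]
    - [0,0,0,0,0,-0.018,1]
    - [0,0,0,0,0,-0.028,1]
    - [0,0,0,0,0,-0.04,1]
    - [0,0,0,0,0,-0.055,1]
    - [0,0,0,0,0,-0.07,1]
    - [0,0,0,0,0,-0.085,1]
    - [0,0,0,0,0,-0.085,1]

```text
time: 6.9
ee_pos: [0.5696, 0.0411, 0.1444]
eef_rot: [0.99, -0.139, 0.002, -0.0]
ft_force: [1.0, 0.2, -1.0]
width: 0.0149
```

```bash
python3 - <<'E'
from h import *
shot("w3",[("pin_head",.14)])
row([.4718,-.2593,.14],23.7)
E
```

```text
[0.5696 0.0411 0.1444] 0.064
pin_head 0.81 (280, 284) [0.5672 0.0406 0.14  ]
pin_head 0.52 (279, 323) [0.5467 0.0472 0.14  ]
pos [0.5684 0.0408 0.1418] yaw -15.94 F [0.4 0.3 0.5] w 0.0153 t 7.0 j [ 0.29  0.33 -0.53  1.71  0.18  1.15 -2.14]
row [  0.   -0.  -39.6] [-0.0104  0.3151  0.0018]
```

View pics/w3.png

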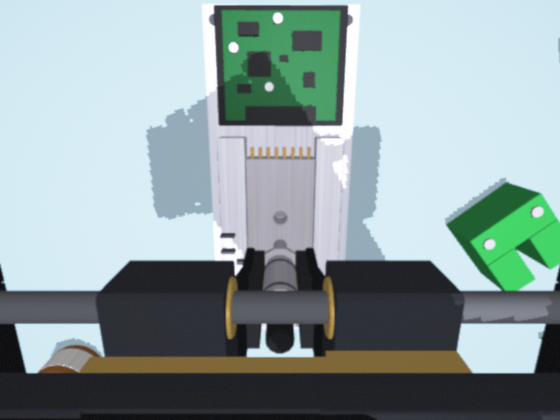

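The pin is held upright between the fingers, its stem tip at about (280,243), clear of the carriage bore at about (280,217). Now I'll carry it to above the notch.

drive_tool:
  deltas:
    - [0,0,-6,-0.001,0.04,0,1]
    - [0,0,-12,-0.003,0.08,0,1]
    - [0,0,-18,-0.005,0.12,0,1]
    - [0,0,-24,-0.006,0.16,0,1]
    - [0,0,-30,-0.008,0.2,0,1]
    - [0,0,-36,-0.009,0.24,0,1]
    - [0,0,-39.6,-0.01,0.28,0,1]
    - [0,0,-39.6,-0.0104,0.305,0,1]
    - [0,0,-39.6,-0.0104,0.315,0,1]
    - [0,0,-39.6,-0.0104,0.315,0,1]
    - [0,0,-39.6,-0.0104,0.315,0,1]
    - [0,0,-39.6,-0.0104,0.315,0,1]

```text
time: 8.2
ee_pos: [0.4725, -0.2572, 0.1415]
eef_rot: [0.978, 0.206, 0.0, -0.0]
ft_force: [0.4, -0.7, -0.9]
width: 0.0152
```

```bash
python3 - <<'E'
from h import *
shot("w4",[("pin_head",.142),("notch",.042)])
row([.4718,-.2593,.105],23.7)
w,p=cloud("w4",200,360,150,330)
q=w[(w[...,2]>.095)&(w[...,2]<.17)&(np.hypot(w[...,0]-.472,w[...,1]+.259)<.02)];print(len(q))
q=w[(abs(w[...,2]-.042)<.004)];print(len(q),cv2.minAreaRect((q[:,:2]*1000).astype(np.float32)))
E
```

```text
[ 0.4725 -0.2572  0.1415] 0.0079
pin_head 0.79 (280, 285) [ 0.4723 -0.2596  0.142 ]
notch 0.93 (123, 124) [ 0.4913 -0.1344  0.042 ]
notch 0.61 (281, 219) [ 0.4727 -0.26    0.042 ]
pos [ 0.4722 -0.2581  0.1416] yaw 23.76 F [ 0.2  0.6 -0.8] w 0.0147 t 8.35 j [ 0.81  0.25 -0.45  1.79  0.12  1.13 -0.83]
row [-0.  -0.   0.1] [-0.0009  0.001   0.0366]
3047
5841 ((479.72454833984375, -255.80587768554688), (60.26017379760742, 60.08013916015625), 23.76008415222168)
```

View pics/w4.png

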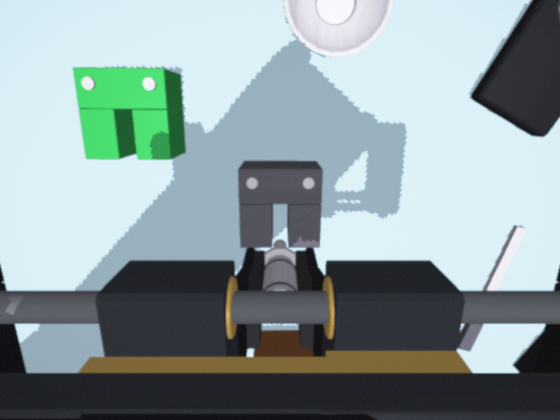

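The pin is above the notch at (281,225), both centred at column 280. A second depth fit puts the notch at (0.4722, -0.2591). I'll descend to just above the block.

drive_tool:
  deltas:
    - [0,0,0,-0.0004,0.0009,0.01,1]
    - [0,0,0,-0.0004,0.0009,0.025,1]
    - [0,0,0,-0.0004,0.0009,0.038,1]
    - [0,0,0,-0.0004,0.0009,0.044,1]
    - [0,0,0,-0.0004,0.0009,0.044,1]
    - [0,0,0,-0.0004,0.0009,0.044,1]

```text
time: 8.95
ee_pos: [0.4718, -0.2601, 0.0976]
eef_rot: [0.979, 0.205, 0.0, -0.0]
ft_force: [0.1, -0.2, -1.0]
width: 0.0152
```

```bash
python3 - <<'E'
from h import *
row([.4722,-.2591,.064],23.75)
E
```

```text
pos [ 0.4718 -0.2601  0.0976] yaw 23.67 F [ 0.1 -0.2 -1. ] w 0.0152 t 8.95 j [ 0.8   0.3  -0.44  1.83  0.15  1.04 -0.85]
row [-0.  -0.  -0.1] [ 0.0007 -0.0008  0.0336]
```

drive_tool:
  deltas:
    - [0,0,0,0.0003,-0.0004,0.003,1]
    - [0,0,0,0.0003,-0.0004,0.007,1]
    - [0,0,0,0.0003,-0.0004,0.012,1]
    - [0,0,0,0.0003,-0.0004,0.016,1]
    - [0,0,0,0.0003,-0.0004,0.016,1]
    - [0,0,0,0.0003,-0.0004,0.016,1]

```text
time: 9.55
ee_pos: [0.4718, -0.2596, 0.0814]
eef_rot: [0.979, 0.205, -0.0, -0.0]
ft_force: [0.0, 0.9, -1.1]
width: 0.0151
```

```bash
python3 - <<'E'
from h import *
for i in range(4):
    camera("wrist");s=read_state();print(s["ee_pos"].round(4),s["ft_force"].round(1))
row([.4722,-.2591,.064],23.75)
E
```

```text
[ 0.4719 -0.2597  0.0817] [ 0.7  0.3 -0.6]
[ 0.472  -0.2597  0.0817] [ 0.2 -0.3 -0.9]
[ 0.472  -0.2597  0.0818] [ 0.7 -0.3 -0.4]
[ 0.472  -0.2597  0.0818] [-0.1 -0.1  0.4]
pos [ 0.472  -0.2597  0.0818] yaw 23.66 F [-0.1 -0.1  0.4] w 0.0153 t 9.75 j [ 0.8   0.32 -0.44  1.84  0.16  1.01 -0.86]
row [ 0.  -0.  -0.1] [ 0.0004 -0.0005  0.0178]
```

The stem is about 12 mm into the notch and there's no side force. I'll lower the rest of the way.

drive_tool:
  deltas:
    - [0,0,0,0.0002,-0.0004,0.005,1]
    - [0,0,0,0.0002,-0.0004,0.01,1]
    - [0,0,0,0.0002,-0.0004,0.014,1]
    - [0,0,0,0.0002,-0.0004,0.016,1]
    - [0,0,0,0.0002,-0.0004,0.017,1]
    - [0,0,0,0.0002,-0.0004,0.0178,1]
    - [0,0,0,0.0002,-0.0004,0.0178,1]

```text
time: 10.45
ee_pos: [0.4719, -0.2593, 0.0638]
eef_rot: [0.979, 0.205, 0.0, 0.0]
ft_force: [0.9, 0.0, -0.2]
width: 0.0151
```

```bash
python3 - <<'E'
from h import *
for i in range(3):
    camera("wrist");s=read_state();print(s["ee_pos"].round(4),s["ft_force"].round(1))
E
```

```text
[ 0.472  -0.2593  0.0639] [-0.8  0.1 -0.1]
[ 0.472  -0.2592  0.0639] [-0.2 -0.5 -0.6]
[ 0.472  -0.2592  0.0639] [-1.3 -0.6 -0.8]
```

drive_tool:
  deltas:
    - [0,0,0,0,0,0.0005,1]
    - [0,0,0,0,0,0.0005,0.3]
    - [0,0,0,0,0,0.0005,0.3]
    - [0,0,0,0,0,0.0005,0.0]
    - [0,0,0,0,0,0.0005,-1]
    - [0,0,0,0,0,0.0005,-1]
    - [0,0,0,0,0,0.0005,-1]
    - [0,0,0,0,0,0.0005,-1]
    - [0,0,0,0,0,0.0005,-1]
    - [0,0,0,0,0,0.0005,-1]

```text
time: 11.6
ee_pos: [0.4719, -0.2592, 0.0633]
eef_rot: [0.979, 0.205, 0.0, 0.0]
ft_force: [-0.4, -0.3, -0.6]
width: 0.0785
```

drive_tool:
  deltas:
    - [0,0,0,0,0,-0.01,-1]
    - [0,0,0,0,0,-0.03,-1]
    - [0,0,0,0,0,-0.06,-1]
    - [0,0,0,0,0,-0.1,-1]
    - [0,0,0,0,0,-0.14,-1]
    - [0,0,0,0,0,-0.14,-1]
    - [0,0,0,0,0,-0.14,-1]

```text
time: 12.3
ee_pos: [0.4724, -0.2594, 0.2047]
eef_rot: [0.979, 0.205, 0.001, 0.001]
ft_force: [0.2, 0.4, 0.5]
width: 0.0871
```

```bash
python3 - <<'E'
from h import *
shot("w5",[("pin_head",.064),("notch",.042)])
w,p=cloud("w5",200,360,100,290);z=w[...,2]
q=w[(abs(z-.082)<.004)&(np.hypot(w[...,0]-.472,w[...,1]+.259)<.02)];print("top",len(q),q.mean(0).round(4),((q.min(0)+q.max(0))/2).round(4))
q=w[(abs(z-.042)<.0025)];print(cv2.minAreaRect((q[:,:2]*1000).astype(np.float32)))
row([.5017,.0605,.20],74)
E
```

```text
[ 0.4724 -0.2594  0.2047] 0.0493
pin_head 0.92 (280, 207) [ 0.4711 -0.2628  0.064 ]
pin_head 0.62 (275, 200) [ 0.475  -0.2569  0.064 ]
notch 0.98 (276, 198) [ 0.4721 -0.2591  0.042 ]
notch 0.84 (152, 121) [ 0.4914 -0.1352  0.042 ]
notch 0.74 (284, 350) [ 0.3272 -0.3309  0.042 ]
top 309 [ 0.4725 -0.2607  0.0817] [ 0.4723 -0.2608  0.0808]
((440.359619140625, -256.05218505859375), (156.2935028076172, 77.4472885131836), 0.3016498386859894)
pos [ 0.4713 -0.2589  0.2023] yaw 23.66 F [-0.  -0.2  0.2] w 0.087 t 12.45 j [ 0.82  0.2  -0.46  1.72  0.09  1.25 -0.81]
row [ -0.1   0.  -50.3] [ 0.1561 -0.2804  0.0025]
```

View pics/w5.png

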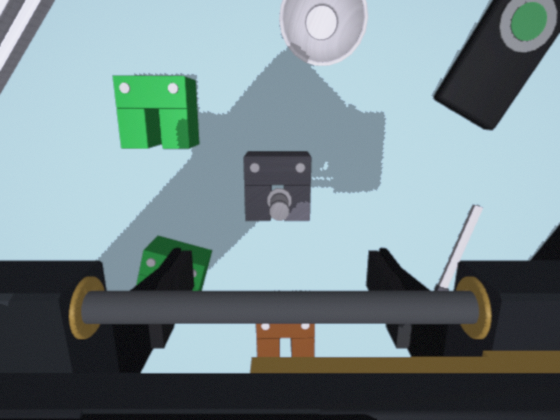

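The pin stands upright in the notch (about 280,207), grip top at 81.7 mm where 82 is expected, and about 1.5 mm off the centre line. Next is the handle, with the closing axis along the push direction.

drive_tool:
  deltas:
    - [0,0,-7,0.02,-0.035,0,-1]
    - [0,0,-14,0.04,-0.075,0,-1]
    - [0,0,-21,0.063,-0.115,0,-1]
    - [0,0,-28,0.085,-0.155,0,-1]
    - [0,0,-35,0.108,-0.195,0,-1]
    - [0,0,-42,0.13,-0.235,0,-1]
    - [0,0,-50.3,0.15,-0.265,0,-1]
    - [0,0,-50.3,0.1561,-0.2804,0,-1]
    - [0,0,-50.3,0.1561,-0.2804,0,-1]
    - [0,0,-50.3,0.1561,-0.2804,0,-1]
    - [0,0,-50.3,0.1561,-0.2804,0,-1]

```text
time: 13.55
ee_pos: [0.5022, 0.0588, 0.2027]
eef_rot: [0.799, 0.601, -0.001, -0.0]
ft_force: [0.1, -0.0, -0.0]
width: 0.0871
```

```bash
python3 - <<'E'
from h import *
shot("w6",[("handle_mid",.068)])
w,p=cloud("w6",150,420,60,300);z=w[...,2]
q=w[(abs(z-.091)<.004)&(np.hypot(w[...,0]-.502,w[...,1]-.06)<.03)];print(len(q),q.mean(0).round(4),((q.min(0)+q.max(0))/2).round(4))
row([.502,.0603,.07],73.95)
E
```

```text
[0.5022 0.0588 0.2027] 0.0075
handle_mid 0.7 (273, 201) [0.4998 0.0613 0.068 ]
496 [0.5011 0.061  0.0904] [0.5009 0.0602 0.0899]
pos [0.5023 0.059  0.203 ] yaw 73.84 F [ 0.  -0.4  0.1] w 0.0868 t 13.65 j [ 0.51  0.16 -0.77  1.78  0.12  1.24 -0.58]
row [-0.   0.  -0.1] [ 0.0013 -0.0006  0.133 ]
```

drive_tool:
  deltas:
    - [0,0,0,0.001,-0.0014,0.03,-1]
    - [0,0,0,0.001,-0.0014,0.06,-1]
    - [0,0,0,0.001,-0.0014,0.08,-1]
    - [0,0,0,0.001,-0.0014,0.1,-1]
    - [0,0,0,0.001,-0.0014,0.12,-1]
    - [0,0,0,0.001,-0.0014,0.133,-1]
    - [0,0,0,0.001,-0.0014,0.133,-1]
    - [0,0,0,0.001,-0.0014,0.133,-1]

```text
time: 14.45
ee_pos: [0.5015, 0.0615, 0.0707]
eef_rot: [0.799, 0.601, 0.0, 0.0]
ft_force: [0.3, 0.7, 0.3]
width: 0.087
```

drive_tool:
  deltas:
    - [0,0,0,0,0,0,0.3]
    - [0,0,0,0,0,0,0.5]
    - [0,0,0,0,0,0,1]
    - [0,0,0,0,0,0,1]
    - [0,0,0,0,0,0,1]
    - [0,0,0,0,0,0,1]
    - [0,0,0,0,0,0,1]
    - [0,0,0,0,0,0,1]
    - [0,0,0,0,0,0,1]
    - [0,0,0,0,0,0,1]
    - [0,0,0,0,0,0,1]
    - [0,0,0,0,0,0,1]
  squeeze: 25

```text
time: 15.65
ee_pos: [0.5007, 0.0618, 0.0701]
eef_rot: [0.799, 0.602, -0.0, -0.0]
ft_force: [-4.7, 0.9, 3.0]
width: 0.0193
```

```bash
python3 - <<'E'
from h import *
row([.5012,.0603,.07],73.95)
E
```

```text
pos [0.5007 0.0618 0.0701] yaw 73.98 F [-4.7  0.9  3. ] w 0.0193 t 15.65 j [ 0.44  0.33 -0.74  1.92  0.26  0.99 -0.7 ]
row [-0.1  0.   0. ] [-0.0013  0.0008  0.0001]
```

Gripped, with the spring reading about 4.8 N. I'll push gradually along tool +y.

drive_tool:
  deltas:
    - [0,0,0,0,0.002,0,1]
    - [0,0,0,0,0.004,0,1]
    - [0,0,0,0,0.006,0,1]
    - [0,0,0,0,0.008,0,1]
    - [0,0,0,0,0.01,0,1]
    - [0,0,0,0,0.012,0,1]
    - [0,0,0,0,0.013,0,1]
    - [0,0,0,0,0.013,0,1]
    - [0,0,0,0,0.013,0,1]

```text
time: 16.55
ee_pos: [0.5127, 0.0583, 0.0701]
eef_rot: [0.799, 0.602, -0.001, -0.001]
ft_force: [-9.5, 1.7, 8.0]
width: 0.0191
```

```bash
python3 - <<'E'
from h import *
a=np.array([.961,-.2765]);F=[];X=[]
for i in range(5):
    p,d=camera("top");s=read_state();F.append(s["ft_force"]);X.append((s["ee_pos"][:2]-[.5009,.0602])@a)
print(np.mean(F,0).round(2),-np.mean(F,0)[:2]@a,np.round(X,4))
p,d=camera("scene");cv2.imwrite("pics/s2.png",cv2.resize(p[170:290,260:400,::-1],None,fx=5,fy=5,interpolation=3))
row([.5012,.0603,.07],73.95)
E
```

```text
[-9.21  1.43  7.98] 9.245520032383983 [0.0118 0.0118 0.0118 0.0118 0.0118]
pos [0.5126 0.0584 0.0701] yaw 73.99 F [-9.6  1.1  7.6] w 0.019 t 16.85 j [ 0.44  0.35 -0.73  1.9   0.28  1.   -0.69]
row [-0.1  0.1  0. ] [-0.0013 -0.0115  0.0001]
```

View pics/s2.png

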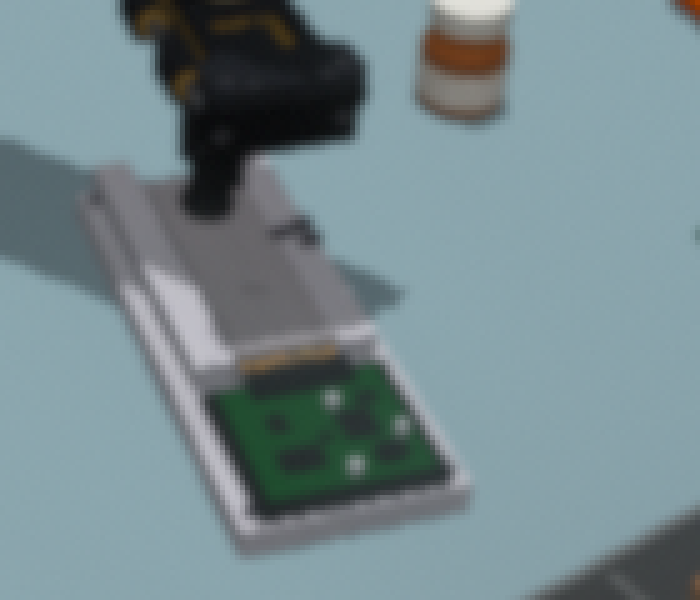

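The carriage is pressed but low-resolution: the tab is near the ribs at about (295,235). Force says about 13 mm and TCP about 11.8 mm, so I'll go about 2.5 mm further.

drive_tool:
  deltas:
    - [0,0,0,0,0.001,0,1]
    - [0,0,0,0,0.002,0,1]
    - [0,0,0,0,0.0027,0,1]
    - [0,0,0,0,0.0027,0,1]
    - [0,0,0,0,0.0027,0,1]
    - [0,0,0,0,0.0027,0,1]
    - [0,0,0,0,0.0027,0,1]

```text
time: 17.55
ee_pos: [0.515, 0.0576, 0.0701]
eef_rot: [0.799, 0.602, -0.001, -0.001]
ft_force: [-10.5, 0.4, 8.5]
width: 0.0191
```

```bash
python3 - <<'E'
from h import *
a=np.array([.961,-.2765]);F=[];X=[]
for i in range(5):
    p,d=camera("top");s=read_state();F.append(s["ft_force"]);X.append((s["ee_pos"][:2]-[.5009,.0602])@a)
print(s["time"],np.mean(F,0).round(2),-np.mean(F,0)[:2]@a,np.round(X,4))
for n,z in(("pin_head",.064),):
    for r in tip_of(n,"top")[:2]:
        u,v=np.array(r["location"])*[560,420];print(n,r["score"],px2w("top",u,v,z=z).round(4))
A=np.load("topp.npy")
f=lambda p:cv2.resize(p[165:235,225:285,::-1],(390,455),interpolation=2)
w,_=camera("wrist")
cv2.imwrite("pics/t3.png",np.hstack([f(p),cv2.resize(w[60:340,120:440,::-1],(400,455))]))
E
```

```text
17.8 [-10.    1.1   8.5] 9.914797869522864 [0.0143 0.0143 0.0143 0.0143 0.0143]
pin_head 0.48 [ 0.4677 -0.2551  0.064 ]
```

View pics/t3.png

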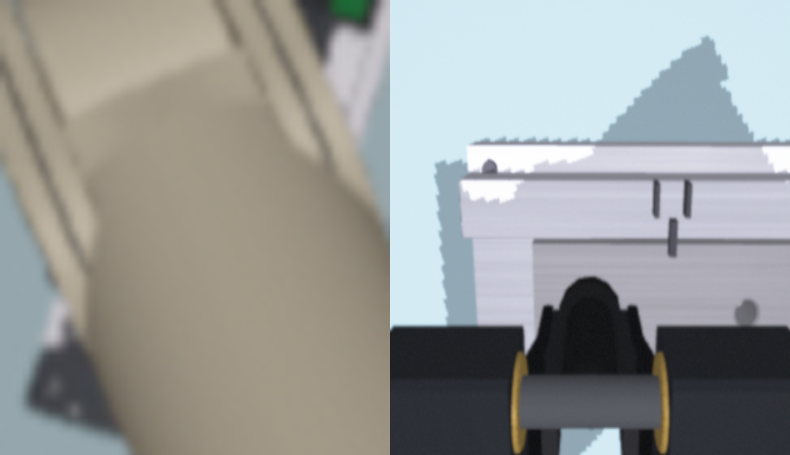

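The wrist view shows the tab at column 672, centred between the ribs at 656 and 687. The push is 9.9 N, which fits about 15 mm. Handing in.

```bash
python3 -c "
from bench import *
print(close_job())"
```

```text
the job is handed in; nothing more can be done
None
```

I drew the pin, parked it upright in the dark rest's notch and let go. I then gripped the handle and pushed the carriage to its mark. The job was handed in at about 18 s with the carriage still held there.

**Last checks on the carriage:**
- The wrist view shows the index tab centred between the two ribs.
- Travel reads 14.3 mm from the TCP, and the push is 9.9 N, which matches about 15 mm on the spring.

**Last checks on the pin:**
- After release, the top of its grip was at 81.7 mm (82 expected), with its axis about 1.5 mm off the notch's centre line.
- **Disagreement:** a later low-score (0.48) detection in the top camera put the pin about 7 mm from the earlier fit. I trusted the closer wrist-camera depth fit, since nothing had come near the pin since, but I did not look at the pin again.

**Also noted:** the wrist showed a steady 8.5 N upward force while pushing, well under its limit. I saw no bystander disturbed, though I did not check each one at the end.

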